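# Set the saw fence by counted clicks from its end stop

## Robot

A 6-joint arm with a two-finger parallel gripper is mounted at the origin on the work surface. World frame = base frame: x ahead of the robot, y to its left, z up, the work surface at z = 0. Lengths are in mm, angles in rad, forces in N, time in s.
With the tool pointing down it reaches from about 400 to 925 mm from the base axis. Payload 12.5 kg.
Tool frame: the origin (TCP) lies midway between the tips of the shut fingers; the grasp point (between the pads) lies 19 mm behind it; z points along the fingers, y is the direction in which the jaws open and shut (so a half turn about z gives the same grasp; the last joint's range is limited). The gripper opens to 95 mm and grips with 3 to 60 N. Pads are 20 mm wide; open, the fingers measure 119 mm over their backs; the gripper's body (75 mm by 180 mm) begins 59 mm behind the grasp point.
Start: joints at [-0.106, 0.491, 1.559, -0, 1.092, -0.106], TCP at [625.017, 0.021, 214.661] pointing down, gripper open.
Joint ranges: [-3.1, 3.1], [-0.84, 2.19], [0.05, 2.79], [-1.13, 4.28], [0.06, 2.93], [-2.69, 2.69]. Speed limits (rad/s): [2.22, 2.22, 2.79, 3.14, 3.14, 3.14].

## Interface

Orientations are given as [roll, pitch, yaw] about the fixed x, y, z axes, in that order (R = Rz(yaw) Ry(pitch) Rx(roll)).
In Python, from cell import * gives the robot as it stands. The module is installed in compiled form; this text tells all that it offers.
- The arm moves only by the tool carry_out, never from a script. Its argument "moves" is a list of rows, each an object of numbers: "dx", "dy", "dz": the shift along the tool's x, y, z in m; "twist": the turn about the tool's z in degrees. A call has 1 to 5 rows; each row is the pose to reach, as a shift and turn from the pose commanded when the call began, along the tool's axes at that moment; what a row does not reach only later rows make up. A row lasts 1/10 s, in which the tool goes at most 50 mm and 8.59 degrees, less where a joint would pass 70% of its speed; a pose out of reach is approached as far as the arm can. A call with a gripper value outside its range is refused whole. "grip" is the finger opening in m, from 0 to 0.0951, set as the call begins (left out, the last holds). The fingers move at their own pace and stop on an object; the grip force is fixed at half the most. Time passes only in rows, so rows that repeat a pose let the fingers close. It gives the time, the measured TCP pose, the force and the opening at its end, in the units of the state.
- state(): the state, without advancing time (a new reading comes with each control period).
- read_camera(name): name is "scene" or "side" or "wrist"; returns (picture, depth): 420x560x3 uint8, red, green, blue; 420x560 float32, mm along the optical axis (not along the pixel's ray), 0 where there is no reading.
- camera_info(name): a dict with "mtx" (3x3 intrinsics, pixels), "dist_coeffs" ([k1, k2, p1, p2, k3] as OpenCV has them; the pictures are not rectified), "R" (3x3) and "t" (3): a world point X has camera coordinates R X + t. Camera axes: x right, y down, z forward; pixel columns grow to the right and rows downward; lengths in mm; the calibration is good to about 2 mm. A picture is of the moment at which its call begins: read the wrist's pose just before it. camera_info takes no time and is no camera call; for the wrist camera it gives the pose at the moment of the call.
- job_done(): hands the job in, once; it reports no verdict.
The state is a dict: "t": time; "joints": joint angles; "qvel": joint speeds; "tau": joint torques, N m; "eef_pos": TCP position; "tcp_rot": TCP orientation; "ft_force": force on the tool from outside, world axes, zero at the start; "moment": the same for the moment, N m; "opening": opening from 0.0 (shut) to 1.0 (fully open).
Only numpy, scipy, OpenCV 4.12 (cv2) and the standard library are available. Lean on these libraries where they do the work, as an engineer would, in place of code of your own. Each camera call takes 0.05 s, during which the arm holds its last target. There are 200 camera calls.

## Task

Reset the fence adjuster: push its dial straight down just enough to free it and, keeping it pushed, wind it gently anticlockwise back to its end stop, then click it exactly four clicks clockwise without going past, and let it spring up locked there. Never push the dial down to its bottom and never wrench it against the end stop; leave the other things on the bench alone.

Things in the scene. Friction and masses are not known exactly. Their poses are not given: they have to be found in the camera images.
- bed: Fixed dark steel bed plate, 250 (x) by 320 (y) by 18 mm; origin under its centre, on the bench; z up, x from the dial towards the fence. On it a grey housing, 100 x 100 mm, carries the dial, a black skirt with an aluminium grip bar.
- fence (a joint): Slide of the aluminium fence rail (along the bed's y, 56 mm tall above the plate, near face about 136 mm beyond the dial's axis) in m along the bed's x: 0 at click 0, 0.002 more for each click.
- dial_axis (a point): Point on the dial's upright axis, level with the plate's upper face (fixed to the bed, same axes). The dial: a round skirt, 68 mm diameter, with a low grip bar on it, 14 mm thick, 8 mm tall. The skirt's flat top is 42 mm above this point plus an unmeasured shim of 0 to 26 mm under the housing: find it by touch. Straddle the bar with the fingers and push with their tips on the skirt.
- dial (a joint): Turn in rad, growing clockwise from above. A click is 0.349 rad (20 deg); clicks 0 to 6 (ticks on the housing, that of 0 longest). Springy end stop 0.05 rad below click 0 (3 Nm/rad). The bar's nose (black line, 31 mm from the axis; tail 25) points to 240 - 20 n degrees at click n, anticlockwise from the bed's +x. Starts at click 1, 2 or 3. A click takes about 0.07 Nm: grip firmly (25 N).
- press (a joint): How far the dial is pushed down, in m. 0: up, locked in its click by teeth with 2 deg of play. It begins to sink at about 4.5 N, then takes 3 N more per mm, and is free to turn from about 2.2 mm (11 N) on; best held near 3.2 mm (14 N). 4.5 mm (18 N) counts as the bottom; hard stop at 5 mm. Let go near a click, it slips into it and rises.
- offcut: Loose wood offcut lying flat, 160 x 70 x 22 mm; leave alone.
- glue: Loose glue bottle, 60 mm diameter, 160 mm tall; leave alone.
- wrench: Loose wrench lying flat; leave alone.
- tin: Loose steel cup, 72 mm diameter, 90 mm tall; leave alone.
Mind the look-alikes: they are no part of the job. What is shaped like the part that bears dial but turquoise is not meant.

How it is judged (in metres and radians):
On the way, in this order (a step that is already met when the one before it is completed fails the run):
1. the dial is wound back to click 0 at its end stop (value of joint dial below 0.12 rad), for 0.1 s.
2. the dial is turned to click 4 (value of joint dial between 1.276 and 1.516 rad), for 0.2 s.
At the end, for the whole second after the job is handed in: the dial rests within 0.12 rad (7 degrees) of click 4 (1.396 rad), up (pushed down less than 1 mm) and still (all of step 2 and value of joint press below 0.001 m and velocity of joint dial between -0.05 and 0.05 rad/s); the robot touches nothing.
It fails at once if the dial is pushed to its bottom (4.5 mm or more, about 18 N) (value of joint press above 0.0045 m).
It fails at once if the dial is forced past its lock teeth while it is up (between two clicks, pushed down less than 0.8 mm) (value of joint press below 0.0008 m and (value of joint dial between 0.122 and 0.227 rad or value of joint dial between 0.471 and 0.576 rad or value of joint dial between 0.82 and 0.925 rad or value of joint dial between 1.169 and 1.274 rad or value of joint dial between 1.518 and 1.623 rad)).
It fails at once if the dial is wrenched against the end stop (more than 0.15 rad past it) (value of joint dial below -0.2 rad).
It fails at once if the dial is turned past click 4 by more than half a click (value of joint dial above 1.58 rad).
It fails at once if another thing on the bench is moved by more than 20 mm (distance of any of offcut, glue, wrench, tin from where it was at the start of the episode above 0.02 m).
It also fails if it takes over 58 s, if anything falls off the work surface, if the arm or the gripper's body presses on something with over 40 N, if the wrist force passes 120 N, or if a joint passes its speed limit or range.

## Working session

There is one attempt and no reset: what is moved stays moved. The work goes in short steps, Python scripts to look and compute and a tool call to move; the robot and the scene stay as the last step left them, time stands still between calls to the robot, and variables do not carry over. Pictures are saved under pics/ and viewed, about 8 in all and at most 12, crops included, and the job is handed in when it is done.

Besides the shell and the picture viewer there is one more tool, called as name(argument=value, ...), one argument or row to a line, values as JSON. carry_out: Moves the arm, as the interface text tells. Its arguments: {"type":"object","properties":{"moves":{"type":"array","items":{"type":"object","properties":{"dx":{"type":"number"},"dy":{"type":"number"},"dz":{"type":"number"},"twist":{"type":"number"}}}},"grip":{"type":"number"}},"required":["moves"]}

```bash
mkdir -p pics; cat > h.py <<'E'
from cell import *
import numpy as np, cv2
def snap(n,f):
    i=camera_info(n); p,d=read_camera(n); cv2.imwrite('pics/'+f+'.png',p[:,:,::-1]); np.savez('pics/'+f+'.npz',p=p,d=d,mtx=i['mtx'],dc=i['dist_coeffs'],R=i['R'],t=i['t']); return p,d,i
def load(f): return np.load('pics/'+f+'.npz')
def plane(i,px,z):
    px=np.array(px,float).reshape(-1,1,2); u=cv2.undistortPoints(px,np.array(i['mtx']),np.array(i['dc'])).reshape(-1,2)
    R=np.array(i['R']);t=np.array(i['t']).ravel(); c=-R.T@t; r=np.c_[u,np.ones(len(u))]@R
    return c+r*((z-c[2])/r[:,2])[:,None]
def dep(i,px):
    d=i['d']; px=np.array(px,float).reshape(-1,2); u=cv2.undistortPoints(px.reshape(-1,1,2),i['mtx'],i['dc']).reshape(-1,2)
    z=np.array([d[int(b),int(a)] for a,b in px]); return (np.c_[u,np.ones(len(u))]*z[:,None]-np.array(i['t']).ravel())@i['R']
E
python3 - <<'E'
from h import *
a=snap('scene','s0')[0]; b=snap('side','d0')[0]; c=snap('wrist','w0')[0]
s=state(); print(s)
cv2.imwrite('pics/all.png',cv2.resize(np.vstack([np.hstack([a,b]),np.hstack([c,c*0])])[:,:,::-1],(800,600)))
E
```

```text
{'t': 0.15, 'joints': array([-1.05586202e-01,  4.91431958e-01,  1.55928546e+00,  7.79890277e-07,
        1.09170059e+00, -1.05621149e-01]), 'qvel': array([-8.60122320e-05, -2.01439572e-04, -4.68951429e-04,  8.84327837e-05,
        3.77646443e-04, -1.44587900e-03]), 'tau': array([ 3.16444048e-04, -6.12899423e+01, -2.58276522e+01,  6.91918633e-02,
        4.73701756e-02, -5.07232733e-05]), 'eef_pos': array([6.24835127e+02, 4.90096388e-02, 2.14197503e+02]), 'tcp_rot': array([-3.14077197e+00, -8.77004530e-05,  1.57083088e+00]), 'ft_force': array([-0.56799514,  0.28107901,  0.57163459]), 'moment': array([0.02190088, 0.02153855, 0.00802369]), 'opening': 0.9978912992886725}
```

View pics/all.png

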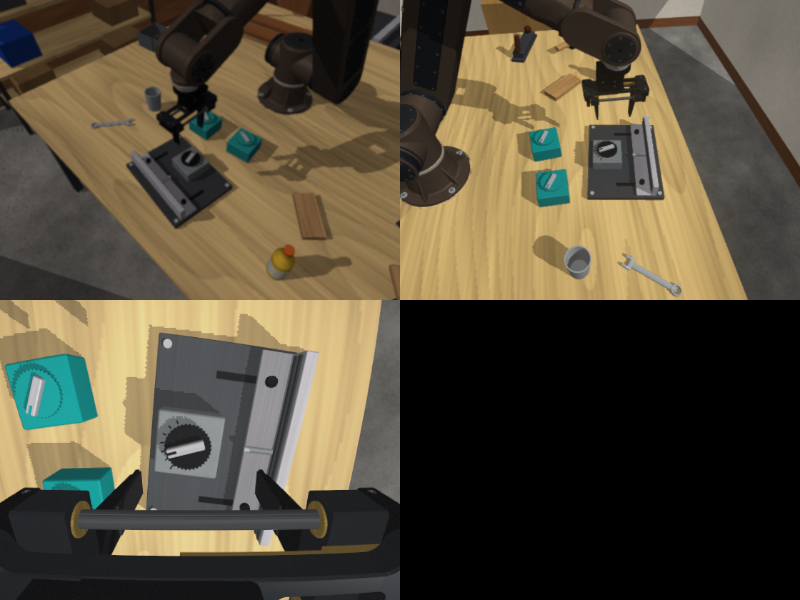

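The wrist view (lower left) shows three dials. The grey housing on the dark bed, at about (185,445) in the mosaic, is the one meant. The two turquoise boxes at (45,390) and (80,490) are look-alikes. I'll confirm this in an enlarged crop.

```bash
python3 - <<'E'
from h import *
w=load('w0'); p=w['p']
c=p[120:260,200:340]
cv2.imwrite('pics/c1.png',cv2.resize(c,(560,560),interpolation=cv2.INTER_CUBIC)[:,:,::-1])
print(dep(w,[(260,209),(258,185),(258,225),(235,60),(400,80),(345,120),(310,170),(170,200)]).round(1))
E
```

```text
[[ 6.061e+02 -1.220e+01  7.890e+01]
 [ 6.040e+02  1.080e+01  6.950e+01]
 [ 6.032e+02 -3.250e+01  7.040e+01]
 [ 5.782e+02  1.381e+02  2.070e+01]
 [ 7.572e+02  1.180e+02  2.560e+01]
 [ 7.009e+02  7.500e+01  1.700e+01]
 [ 6.581e+02  2.450e+01  5.880e+01]
 [ 4.861e+02 -2.370e+01  7.000e-01]]
```

View pics/c1.png

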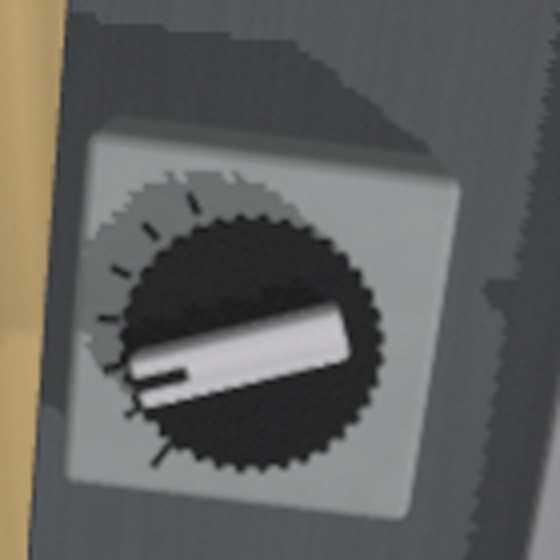

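The crop confirms a grey housing with a black skirt and an aluminium bar. The nose (line at crop (160,380)) lies near the third tick counted from the longest (160,455), so about click 2. Next I'll measure the axis, bar angle and bed yaw.

```bash
python3 - <<'E'
from h import *
w=load('w0'); p=w['p']; d=w['d']
g=cv2.cvtColor(p,cv2.COLOR_RGB2GRAY)
def comp(m,seed):
    n,l=cv2.connectedComponents(m.astype(np.uint8)); return l==l[seed[1],seed[0]]
sub=np.zeros_like(g,bool); sub[155:245,222:300]=1
m=comp((g<60)&sub,(262,190)); print(m.sum())
c=max(cv2.findContours(m.astype(np.uint8),cv2.RETR_EXTERNAL,cv2.CHAIN_APPROX_NONE)[0],key=len)
hull=cv2.convexHull(c).reshape(-1,2)
z=np.median(dep(w,[(258,185),(268,183),(275,225),(258,227),(282,220)])[:,2]); print('skirt z',z)
P=plane(w,hull,z)[:,:2].astype(np.float32)
print('circle',cv2.minEnclosingCircle(P),cv2.fitEllipse(P))
b=comp((g>130)&sub&(np.hypot(*(np.indices(g.shape)-np.array([205,263])[:,None,None]))<30),(265,207))
ys,xs=np.nonzero(b); B=plane(w,np.c_[xs,ys],z+8)[:,:2].astype(np.float32)
r=cv2.minAreaRect(B); print('bar',r,b.sum()); 
v=cv2.fitLine(B,cv2.DIST_L2,0,.01,.01).ravel(); print('barline',v,np.degrees(np.arctan2(v[1],v[0])))
# housing
hm=comp((g>105)&(g<200)&(abs(p[...,0].astype(int)-p[...,2])<25),(300,190)); print(hm.sum())
ys,xs=np.nonzero(hm); H=plane(w,np.c_[xs,ys],dep(w,[(305,190)])[0,2])[:,:2].astype(np.float32)
print('housing',cv2.minAreaRect(H), dep(w,[(305,190),(295,230)])[:,2])
# wood-plate edge left: first dark per row
L=[]
for y in range(70,150,5):
    row=g[y,:]; x=next((x for x in range(190,260) if row[x]<95 and row[x+6]<95),None)
    if x: L.append((x,y))
E_=plane(w,L,18); print(E_[:,:2].round(0).tolist())
print(np.degrees(np.arctan2(*(E_[-1]-E_[0])[[1,0]])))
# rail near top edge in depth
E
```

```text
2303
skirt z 69.86335507011749
circle ((605.5355224609375, -13.466269493103027), 37.493431091308594) ((606.3488159179688, -13.14133071899414), (67.6233901977539, 74.07899475097656), 133.2357635498047)
bar ((606.3787231445312, -12.98308277130127), (53.862762451171875, 13.199823379516602), 14.132105827331543) 603
barline [ 9.6933639e-01  2.4573751e-01  6.0801575e+02 -1.2470142e+01] 14.225422
4253
housing ((608.911376953125, -12.400909423828125), (98.05777740478516, 97.7925796508789), 82.54936981201172) [57.78601173 56.6059132 ]
[[562.0, 128.0], [562.0, 123.0], [561.0, 118.0], [560.0, 113.0], [560.0, 108.0], [559.0, 102.0], [559.0, 97.0], [557.0, 91.0], [557.0, 86.0], [556.0, 81.0], [555.0, 75.0], [554.0, 70.0], [554.0, 64.0], [553.0, 58.0], [552.0, 53.0], [551.0, 47.0]]
-97.49566264959492
```

carry_out(
  moves=[
    {"dx": -0.004,"dy": -0.005,"dz": 0.01,"twist": 8},
    {"dx": -0.008,"dy": -0.01,"dz": 0.02,"twist": 16},
    {"dx": -0.0123,"dy": -0.0158,"dz": 0.03,"twist": 24},
    {"dx": -0.0123,"dy": -0.0158,"dz": 0.04,"twist": 32},
    {"dx": -0.0123,"dy": -0.0158,"dz": 0.045,"twist": 40},
  ],
  grip=0.034,
)

```text
t: 0.65
eef_pos: [608.7, -12.4, 168.7]
tcp_rot: [-3.14, 0.001, 0.867]
ft_force: [0.1, 0.4, 1.0]
opening: 0.636
```

carry_out(
  moves=[
    {"twist": 8},
    {"twist": 16},
    {"twist": 24},
    {"twist": 32},
    {"twist": 36},
  ],
)

```text
schema error: expected keys dx, dy, dz, twist
```

carry_out(
  moves=[
    {},
    {},
    {},
  ],
)

```text
schema error: expected keys dx, dy, dz, twist
```

```bash
python3 - <<'E'
from h import *
a=snap('wrist','w1')[0]; s=state(); print(s['eef_pos'],s['tcp_rot'],s['joints'][5],s['ft_force'],s['opening'])
snap('side','d1');snap('scene','s1')
cv2.imwrite('pics/w1v.png',a[:,:,::-1])
E
```

```text
[608.64249048 -12.32342131 168.18002319] [-3.13995477e+00  1.04455064e-03  8.58231740e-01] 0.5838213955335638 [-0.17232516  0.54656801 -0.35169988] 0.5939779399889811
```

View pics/w1v.png

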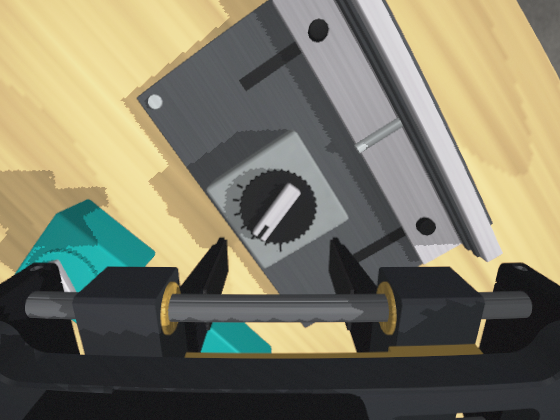

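The dial is at about (278,205), with the fingers on either side. Every row has to carry all four keys, so I'll finish the twist with complete rows.

carry_out(
  moves=[
    {"dx": 0,"dy": 0,"dz": 0,"twist": 8},
    {"dx": 0,"dy": 0,"dz": 0,"twist": 16},
    {"dx": 0,"dy": 0,"dz": 0,"twist": 24},
    {"dx": 0,"dy": 0,"dz": 0,"twist": 32},
    {"dx": 0,"dy": 0,"dz": 0,"twist": 36},
  ],
)

```text
t: 1.3
eef_pos: [609.4, -12.3, 170.1]
tcp_rot: [3.141, -0.001, 0.244]
ft_force: [1.0, -0.1, 0.7]
opening: 0.358
```

carry_out(
  moves=[
    {"dx": 0,"dy": 0,"dz": 0,"twist": 0},
    {"dx": 0,"dy": 0,"dz": 0,"twist": 0},
    {"dx": 0,"dy": 0,"dz": 0,"twist": 0},
  ],
)

```text
t: 1.6
eef_pos: [609.3, -12.3, 169.8]
tcp_rot: [3.141, -0.0, 0.247]
ft_force: [-0.3, -0.1, -0.3]
opening: 0.357
```

```bash
cat > m.py <<'E'
from h import *
import sys
f=sys.argv[1]
snap('wrist',f); w=load(f); s=state(); print(s['t'],s['eef_pos'],s['tcp_rot'],s['joints'][5],s['ft_force'],s['opening'])
p=w['p']; g=cv2.cvtColor(p,cv2.COLOR_RGB2GRAY)
def proj(X): return cv2.projectPoints(np.array([X],float),cv2.Rodrigues(w['R'])[0],w['t'].reshape(3),w['mtx'],w['dc'])[0].ravel()
c=proj([609,-12.3,70]); print('axis px',c)
yy,xx=np.indices(g.shape); near=np.hypot(xx-c[0],yy-c[1])
R0=np.linalg.norm(proj([609+34,-12.3,70])-c)
b=((g>130)&(near<R0*.95)).astype(np.uint8)
n,l,st,_=cv2.connectedComponentsWithStats(b); k=1+np.argmax(st[1:,4]); ys,xs=np.nonzero(l==k)
B=plane(w,np.c_[xs,ys],78)[:,:2].astype(np.float32)
r=cv2.minAreaRect(B); v=cv2.fitLine(B,cv2.DIST_L2,0,.01,.01).ravel()
print('bar',r,'line',np.degrees(np.arctan2(v[1],v[0])),v[2:],len(xs))
m=((g<60)&(near<R0*1.12)).astype(np.uint8); n,l,st,_=cv2.connectedComponentsWithStats(m); k=1+np.argmax(st[1:,4])
cn=max(cv2.findContours((l==k).astype(np.uint8),cv2.RETR_EXTERNAL,cv2.CHAIN_APPROX_NONE)[0],key=len)
P=plane(w,cv2.convexHull(cn).reshape(-1,2),70)[:,:2].astype(np.float32); print('skirt',cv2.fitEllipse(P))
cv2.imwrite('pics/'+f+'v.png',p[:,:,::-1])
E
python3 m.py w2
```

```text
1.65 [609.23089673 -12.25776389 169.74973688] [ 3.14154613e+00 -1.53427474e-04  2.46758492e-01] 1.1955467259184065 [-0.29408663  0.38424799 -0.34908055] 0.35509494591195234
axis px [277.86666661 207.93926169]
bar ((606.42626953125, -12.898353576660156), (56.199947357177734, 12.63691234588623), 14.48123550415039) line 14.234865 [608.1381   -12.690027] 856
skirt ((606.4071655273438, -12.120906829833984), (70.82775115966797, 72.67523956298828), 99.75617218017578)
```

View pics/w2v.png

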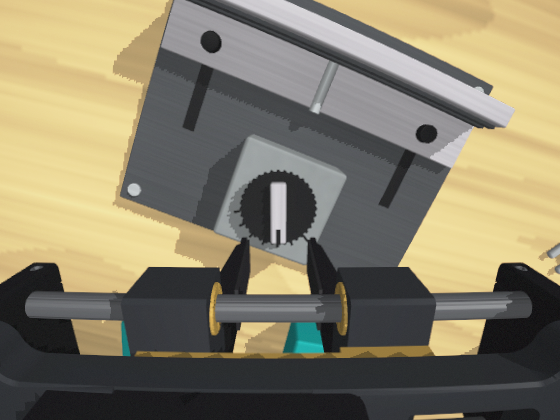

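The bar is vertical in the image at (278,212), midway between the fingers. Bar midpoint plus 3 mm gives the axis at (609.3,-12.2), which agrees with the TCP. The skirt should be near z 70, so I'll descend.

carry_out(
  moves=[
    {"dx": 0,"dy": 0,"dz": 0.03,"twist": 0},
    {"dx": 0,"dy": 0,"dz": 0.06,"twist": 0},
    {"dx": 0,"dy": 0,"dz": 0.08,"twist": 0},
    {"dx": 0,"dy": 0,"dz": 0.088,"twist": 0},
    {"dx": 0,"dy": 0,"dz": 0.09,"twist": 0},
  ],
)

```text
t: 2.15
eef_pos: [609.1, -12.3, 79.1]
tcp_rot: [-3.141, 0.001, 0.245]
ft_force: [-0.1, -0.3, 0.3]
opening: 0.356
```

carry_out(
  moves=[
    {"dx": 0,"dy": 0,"dz": 0.001,"twist": 0},
    {"dx": 0,"dy": 0,"dz": 0.002,"twist": 0},
    {"dx": 0,"dy": 0,"dz": 0.003,"twist": 0},
    {"dx": 0,"dy": 0,"dz": 0.003,"twist": 0},
    {"dx": 0,"dy": 0,"dz": 0.003,"twist": 0},
  ],
)

```text
t: 2.65
eef_pos: [609.3, -12.3, 77.0]
tcp_rot: [3.141, -0.0, 0.244]
ft_force: [0.0, -0.0, 0.6]
opening: 0.362
```

carry_out(
  moves=[
    {"dx": 0,"dy": 0,"dz": 0.001,"twist": 0},
    {"dx": 0,"dy": 0,"dz": 0.002,"twist": 0},
    {"dx": 0,"dy": 0,"dz": 0.002,"twist": 0},
  ],
)

```text
t: 2.95
eef_pos: [609.2, -12.3, 74.5]
tcp_rot: [-3.142, 0.0, 0.244]
ft_force: [-0.3, -0.1, 0.3]
opening: 0.359
```

carry_out(
  moves=[
    {"dx": 0,"dy": 0,"dz": 0.001,"twist": 0},
    {"dx": 0,"dy": 0,"dz": 0.0015,"twist": 0},
    {"dx": 0,"dy": 0,"dz": 0.0015,"twist": 0},
  ],
)

```text
t: 3.25
eef_pos: [609.2, -12.3, 73.1]
tcp_rot: [-3.142, 0.0, 0.244]
ft_force: [-0.2, -0.5, -0.2]
opening: 0.359
```

carry_out(
  moves=[
    {"dx": 0,"dy": 0,"dz": 0.001,"twist": 0},
    {"dx": 0,"dy": 0,"dz": 0.001,"twist": 0},
    {"dx": 0,"dy": 0,"dz": 0.001,"twist": 0},
  ],
)

```text
t: 3.55
eef_pos: [609.2, -12.3, 72.1]
tcp_rot: [-3.142, 0.0, 0.244]
ft_force: [0.4, -0.1, 0.1]
opening: 0.354
```

carry_out(
  moves=[
    {"dx": 0,"dy": 0,"dz": 0.001,"twist": 0},
    {"dx": 0,"dy": 0,"dz": 0.001,"twist": 0},
    {"dx": 0,"dy": 0,"dz": 0.001,"twist": 0},
  ],
)

```text
t: 3.85
eef_pos: [609.2, -12.3, 71.1]
tcp_rot: [-3.142, -0.0, 0.244]
ft_force: [-0.3, 0.8, 0.5]
opening: 0.356
```

carry_out(
  moves=[
    {"dx": 0,"dy": 0,"dz": 0.0007,"twist": 0},
    {"dx": 0,"dy": 0,"dz": 0.0007,"twist": 0},
    {"dx": 0,"dy": 0,"dz": 0.0007,"twist": 0},
  ],
)

```text
t: 4.15
eef_pos: [609.3, -12.3, 70.5]
tcp_rot: [3.141, -0.0, 0.244]
ft_force: [0.1, -0.4, 1.7]
opening: 0.356
```

Possibly first contact. Another half millimetre.

carry_out(
  moves=[
    {"dx": 0,"dy": 0,"dz": 0.0005,"twist": 0},
    {"dx": 0,"dy": 0,"dz": 0.0005,"twist": 0},
    {"dx": 0,"dy": 0,"dz": 0.0005,"twist": 0},
  ],
)

```text
t: 4.45
eef_pos: [609.3, -12.3, 70.3]
tcp_rot: [3.141, -0.0, 0.244]
ft_force: [-0.8, -0.3, 4.6]
opening: 0.356
```

carry_out(
  moves=[
    {"dx": 0,"dy": 0,"dz": 0,"twist": 0},
    {"dx": 0,"dy": 0,"dz": 0,"twist": 0},
    {"dx": 0,"dy": 0,"dz": 0,"twist": 0},
    {"dx": 0,"dy": 0,"dz": 0,"twist": 0},
    {"dx": 0,"dy": 0,"dz": 0,"twist": 0},
  ],
  grip=0.0,
)

```text
t: 4.95
eef_pos: [609.5, -12.1, 70.2]
tcp_rot: [-3.142, -0.001, 0.244]
ft_force: [0.1, 1.3, 6.4]
opening: 0.141
```

```bash
python3 -c "
from h import *
s=state();print(s['eef_pos'],s['tcp_rot'],s['ft_force'],s['moment'],s['opening'])"
```

```text
[609.46684505 -12.07103421  70.24689763] [-3.14157410e+00 -8.22300291e-04  2.44251770e-01] [0.07155982 1.27210501 6.4170896 ] [ 0.36876009  0.16588108 -0.07956218] 0.14120176952252367
```

carry_out(
  moves=[
    {"dx": 0,"dy": 0,"dz": 0.0005,"twist": 0},
    {"dx": 0,"dy": 0,"dz": 0.001,"twist": 0},
    {"dx": 0,"dy": 0,"dz": 0.0015,"twist": 0},
    {"dx": 0,"dy": 0,"dz": 0.0015,"twist": 0},
  ],
)

```text
t: 5.35
eef_pos: [609.5, -12.1, 69.0]
tcp_rot: [3.141, -0.001, 0.244]
ft_force: [-1.3, 1.7, 9.0]
opening: 0.146
```

carry_out(
  moves=[
    {"dx": 0,"dy": 0,"dz": 0.0005,"twist": 0},
    {"dx": 0,"dy": 0,"dz": 0.001,"twist": 0},
    {"dx": 0,"dy": 0,"dz": 0.0014,"twist": 0},
    {"dx": 0,"dy": 0,"dz": 0.0014,"twist": 0},
  ],
)

```text
t: 5.75
eef_pos: [609.5, -12.1, 68.0]
tcp_rot: [3.141, -0.001, 0.244]
ft_force: [-2.8, 2.1, 11.7]
opening: 0.145
```

```bash
python3 -c "
from h import *
for _ in range(2):
  s=state();print(s['eef_pos'],s['tcp_rot'],s['ft_force'],s['moment'],s['opening']);read_camera('side')"
```

```text
[609.53802812 -12.08496254  67.96627877] [ 3.14140019e+00 -1.21904047e-03  2.44279780e-01] [-2.78726848  2.08618334 11.73967234] [ 0.4392587   0.55320944 -0.03923794] 0.14496618285503232
[609.54875248 -12.08460762  67.96519425] [ 3.14140368e+00 -1.20342575e-03  2.44268360e-01] [-2.6114846   2.00952592 11.66888554] [ 0.39679206  0.56942705 -0.10139834] 0.14223918177924696
```

carry_out(
  moves=[
    {"dx": 0,"dy": 0,"dz": 0.0004,"twist": 0},
    {"dx": 0,"dy": 0,"dz": 0.0009,"twist": 0},
    {"dx": 0,"dy": 0,"dz": 0.0009,"twist": 0},
  ],
)

```text
t: 6.15
eef_pos: [609.6, -12.1, 67.3]
tcp_rot: [3.141, -0.001, 0.244]
ft_force: [-2.9, 2.9, 13.8]
opening: 0.141
```

carry_out(
  moves=[
    {"dx": 0,"dy": 0,"dz": 0,"twist": -1.5},
    {"dx": 0,"dy": 0,"dz": 0,"twist": -3},
    {"dx": 0,"dy": 0,"dz": 0,"twist": -4.5},
    {"dx": 0,"dy": 0,"dz": 0,"twist": -6},
    {"dx": 0,"dy": 0,"dz": 0,"twist": -6},
  ],
)

```text
t: 6.65
eef_pos: [609.5, -12.0, 67.3]
tcp_rot: [3.141, -0.001, 0.35]
ft_force: [-3.3, 3.2, 14.1]
opening: 0.137
```

```bash
python3 -c "
from h import *
for _ in range(2):
  s=state();print(s['eef_pos'],s['tcp_rot'],s['ft_force'],s['moment'],s['opening']);read_camera('side')"
```

```text
[609.503398   -11.97989861  67.27161832] [ 3.14137763e+00 -1.24448716e-03  3.49957592e-01] [-3.34529395  3.20694886 14.08807716] [0.59219723 0.67986636 0.00458698] 0.13709407924032097
[609.50203401 -11.95095649  67.27892295] [ 3.14137409e+00 -1.27044333e-03  3.49370966e-01] [-2.8539271   2.35472103 13.94562576] [0.55237087 0.73035599 0.04818763] 0.14623105605555195
```

carry_out(
  moves=[
    {"dx": 0,"dy": 0,"dz": 0,"twist": -3},
    {"dx": 0,"dy": 0,"dz": 0,"twist": -6},
    {"dx": 0,"dy": 0,"dz": 0,"twist": -9},
    {"dx": 0,"dy": 0,"dz": 0,"twist": -12},
    {"dx": 0,"dy": 0,"dz": 0,"twist": -14},
  ],
)

```text
t: 7.25
eef_pos: [609.4, -11.7, 67.2]
tcp_rot: [3.142, -0.001, 0.595]
ft_force: [-2.8, 4.0, 14.2]
opening: 0.141
```

carry_out(
  moves=[
    {"dx": 0,"dy": 0,"dz": 0,"twist": -3},
    {"dx": 0,"dy": 0,"dz": 0,"twist": -6},
    {"dx": 0,"dy": 0,"dz": 0,"twist": -9},
    {"dx": 0,"dy": 0,"dz": 0,"twist": -12},
    {"dx": 0,"dy": 0,"dz": 0,"twist": -12},
  ],
)

```text
t: 7.75
eef_pos: [609.2, -11.5, 67.2]
tcp_rot: [-3.141, -0.001, 0.805]
ft_force: [-3.1, 5.7, 13.6]
opening: 0.143
```

```bash
python3 -c "
from h import *
for _ in range(2):
  s=state();print(s['eef_pos'],s['tcp_rot'],s['ft_force'],s['moment'],s['opening']);a=read_camera('wrist')[0]
p=snap('wrist','w3')[0]; q=snap('side','d3')[0]
cv2.imwrite('pics/w3v.png',np.hstack([cv2.resize(p[150:290,180:380],(600,420)),cv2.resize(q[140:300,240:400],(420,420))])[:,:,::-1][:,:800] if 0 else cv2.resize(np.hstack([cv2.resize(p[150:290,180:380],(600,420)),cv2.resize(q[140:300,240:400],(420,420))])[:,:,::-1],(800,330)))"
```

```text
[609.17500887 -11.50980953  67.19434089] [-3.14140252e+00 -9.09660139e-04  8.04688493e-01] [-3.07183117  5.74471661 13.56655074] [1.06551765 0.83586675 0.16785131] 0.14341603363588667
[609.19579214 -11.53908626  67.18179394] [-3.14142236e+00 -9.22763871e-04  8.03359791e-01] [-3.55592587  5.26740202 14.51549142] [1.12662606 0.83422101 0.04597352] 0.1458923527913349
```

View pics/w3v.png

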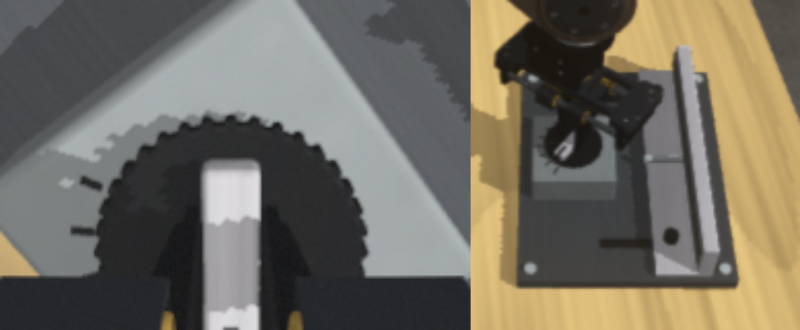

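The bar is turning with the fingers: it is upright between them at crop (232,230), and the nose is nearing the long tick. I estimate about 6° left to click 0.

carry_out(
  moves=[
    {"dx": 0,"dy": 0,"dz": 0,"twist": -2},
    {"dx": 0,"dy": 0,"dz": 0,"twist": -4},
    {"dx": 0,"dy": 0,"dz": 0,"twist": -6},
    {"dx": 0,"dy": 0,"dz": 0,"twist": -8},
    {"dx": 0,"dy": 0,"dz": 0,"twist": -8},
  ],
)

```text
t: 8.45
eef_pos: [609.1, -11.5, 67.2]
tcp_rot: [-3.141, -0.001, 0.943]
ft_force: [-5.4, 6.7, 14.4]
opening: 0.144
```

carry_out(
  moves=[
    {"dx": 0,"dy": 0,"dz": 0,"twist": 0},
    {"dx": 0,"dy": 0,"dz": 0,"twist": 0},
    {"dx": 0,"dy": 0,"dz": 0,"twist": 0},
  ],
)

```text
t: 8.75
eef_pos: [609.0, -11.4, 67.2]
tcp_rot: [-3.141, -0.001, 0.942]
ft_force: [-4.5, 5.5, 14.4]
opening: 0.139
```

```bash
python3 -c "
from h import *
for k in range(4):
  s=state();print(s['eef_pos'],s['tcp_rot'],s['ft_force'],s['moment'],s['opening']);a=snap('side','d4')
for f in('d1','d3','d4'):
  w=load(f)
  for y in (160,190,215,225,235): 
    pass
w=load('d4')['p'];v=load('d1')['p']
cv2.imwrite('pics/d14.png',np.hstack([cv2.resize(x[160:290,250:390],(400,372),interpolation=cv2.INTER_CUBIC) for x in (v,w)])[:,:,::-1])"
```

```text
[609.03720209 -11.44421622  67.15058455] [-3.14117193e+00 -8.50492862e-04  9.42286696e-01] [-4.46450867  5.46768119 14.41071361] [ 1.18835644  0.94906501 -0.10635414] 0.13942140197866607
[609.05499317 -11.42736729  67.15111746] [-3.14121501e+00 -8.80785069e-04  9.42364361e-01] [-4.88052183  6.30024742 14.01583803] [ 1.16446889  0.94318388 -0.04020055] 0.14129903986557107
[609.04727726 -11.4389674   67.14677938] [-3.14120698e+00 -8.75708678e-04  9.42323162e-01] [-4.28861145  6.34519196 14.30364745] [ 1.20097977  0.91790149 -0.09640251] 0.14312948649365057
[609.06426594 -11.45456865  67.14604734] [-3.14123914e+00 -8.91861049e-04  9.42320611e-01] [-4.35753576  5.72966205 13.12760823] [ 1.19591987  0.89650114 -0.09249607] 0.14250130185455456
```

View pics/d14.png

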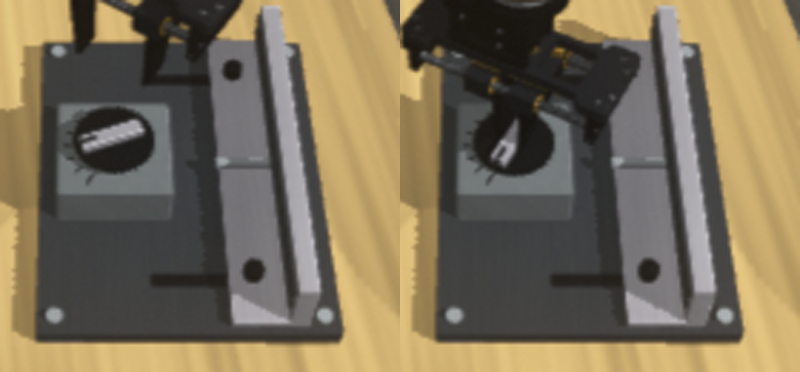

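The nose points at the long tick (right panel, about (492,165)), so the dial is at click 0. I'll nudge gently onto the springy stop.

carry_out(
  moves=[
    {"dx": 0,"dy": 0,"dz": 0,"twist": -1},
    {"dx": 0,"dy": 0,"dz": 0,"twist": -2},
    {"dx": 0,"dy": 0,"dz": 0,"twist": -2.5},
    {"dx": 0,"dy": 0,"dz": 0,"twist": -2.5},
  ],
)

```text
t: 9.35
eef_pos: [609.0, -11.4, 67.2]
tcp_rot: [-3.141, -0.001, 0.986]
ft_force: [-5.8, 6.1, 14.4]
opening: 0.143
```

```bash
python3 -c "
from h import *
for k in range(4):
  s=state();print(s['eef_pos'],s['tcp_rot'],s['ft_force'],s['moment'],s['opening']);a=snap('side','d5')"
```

```text
[609.03615585 -11.43754824  67.15110629] [-3.14117242e+00 -9.65744847e-04  9.85996806e-01] [-5.7615593   6.1212058  14.39999918] [ 1.18646805  0.91303189 -0.16081522] 0.1434081401429099
[609.01903603 -11.39545406  67.14461666] [-3.14111312e+00 -9.50003542e-04  9.85798765e-01] [-4.92643135  6.52334745 14.37837404] [ 1.1815518   0.90083354 -0.16467606] 0.1478630007891725
[609.00196265 -11.40466125  67.12219393] [-3.14106404e+00 -9.07133057e-04  9.85762735e-01] [-4.06838335  6.33014421 14.5877539 ] [ 1.25810653  0.99902151 -0.12133135] 0.14248687652926764
[609.04032841 -11.40460042  67.15290864] [-3.14115887e+00 -9.48163167e-04  9.85765848e-01] [-4.80559731  6.55418243 13.36318106] [ 1.20111107  0.934806   -0.10013621] 0.1414738460580201
```

carry_out(
  moves=[
    {"dx": 0,"dy": 0,"dz": 0,"twist": 3},
    {"dx": 0,"dy": 0,"dz": 0,"twist": 7},
    {"dx": 0,"dy": 0,"dz": 0,"twist": 11},
    {"dx": 0,"dy": 0,"dz": 0,"twist": 15},
    {"dx": 0,"dy": 0,"dz": 0,"twist": 19},
  ],
)

```text
t: 10.05
eef_pos: [609.3, -11.7, 67.2]
tcp_rot: [3.142, -0.001, 0.652]
ft_force: [-2.8, 4.6, 13.7]
opening: 0.146
```

carry_out(
  moves=[
    {"dx": 0,"dy": 0,"dz": 0,"twist": 4},
    {"dx": 0,"dy": 0,"dz": 0,"twist": 8},
    {"dx": 0,"dy": 0,"dz": 0,"twist": 12},
    {"dx": 0,"dy": 0,"dz": 0,"twist": 16},
    {"dx": 0,"dy": 0,"dz": 0,"twist": 20},
  ],
)

```text
t: 10.55
eef_pos: [609.5, -12.0, 67.3]
tcp_rot: [3.141, -0.001, 0.303]
ft_force: [-2.7, 2.8, 14.6]
opening: 0.142
```

carry_out(
  moves=[
    {"dx": 0,"dy": 0,"dz": 0,"twist": 4},
    {"dx": 0,"dy": 0,"dz": 0,"twist": 8},
    {"dx": 0,"dy": 0,"dz": 0,"twist": 12},
    {"dx": 0,"dy": 0,"dz": 0,"twist": 16},
    {"dx": 0,"dy": 0,"dz": 0,"twist": 16},
  ],
)

```text
t: 11.05
eef_pos: [609.6, -12.3, 67.3]
tcp_rot: [3.141, -0.001, 0.024]
ft_force: [-3.4, 0.2, 14.2]
opening: 0.14
```

carry_out(
  moves=[
    {"dx": 0,"dy": 0,"dz": 0,"twist": 4},
    {"dx": 0,"dy": 0,"dz": 0,"twist": 8},
    {"dx": 0,"dy": 0,"dz": 0,"twist": 12},
    {"dx": 0,"dy": 0,"dz": 0,"twist": 16},
    {"dx": 0,"dy": 0,"dz": 0,"twist": 16},
  ],
)

```text
t: 11.55
eef_pos: [609.5, -12.7, 67.3]
tcp_rot: [3.141, -0.001, -0.255]
ft_force: [-3.0, -1.8, 14.2]
opening: 0.141
```

carry_out(
  moves=[
    {"dx": 0,"dy": 0,"dz": 0,"twist": 3},
    {"dx": 0,"dy": 0,"dz": 0,"twist": 6},
    {"dx": 0,"dy": 0,"dz": 0,"twist": 9},
    {"dx": 0,"dy": 0,"dz": 0,"twist": 9},
    {"dx": 0,"dy": 0,"dz": 0,"twist": 9},
  ],
)

```text
t: 12.05
eef_pos: [609.5, -12.8, 67.3]
tcp_rot: [3.141, -0.001, -0.41]
ft_force: [-3.3, -2.9, 14.0]
opening: 0.143
```

```bash
python3 -c "
from h import *
for k in range(3):
  s=state();print(s['eef_pos'],s['tcp_rot'],s['ft_force'],s['moment'],s['opening']);w=snap('wrist','w6')[0];d=snap('side','d6')[0]
cv2.imwrite('pics/d6v.png',np.hstack([cv2.resize(w[150:290,200:360],(440,385)),cv2.resize(d[160:290,250:380],(360,385),interpolation=cv2.INTER_CUBIC)])[:,:,::-1])"
```

```text
[609.49044981 -12.83526564  67.29132769] [ 3.14133433e+00 -1.43177529e-03 -4.10279179e-01] [-3.28718513 -2.86943657 13.95668851] [-0.5489248   0.83238913 -0.06987309] 0.14309829498362728
[609.46597178 -12.86182315  67.29827574] [ 3.14132889e+00 -1.40709454e-03 -4.10181817e-01] [-3.68623083 -3.14666693 14.16281921] [-0.57874855  0.81189838 -0.02023932] 0.14470882622462933
[609.47372842 -12.81339311  67.29350761] [ 3.14134172e+00 -1.42707198e-03 -4.10100752e-01] [-3.01837579 -3.02764251 13.99096598] [-0.54553756  0.90903309 -0.04924991] 0.14330302616944293
```

View pics/d6v.png

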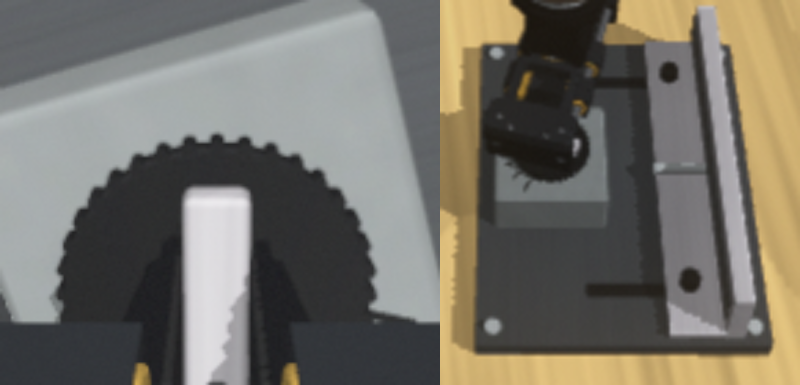

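The bar is aligned with the fingers. The housing edge is tilted about 16° against it, and at click 4 that should be 20°, so about 4° is left.

carry_out(
  moves=[
    {"dx": 0,"dy": 0,"dz": 0,"twist": 2},
    {"dx": 0,"dy": 0,"dz": 0,"twist": 4},
    {"dx": 0,"dy": 0,"dz": 0,"twist": 4},
    {"dx": 0,"dy": 0,"dz": 0,"twist": 4},
  ],
)

```text
t: 12.75
eef_pos: [609.5, -12.9, 67.3]
tcp_rot: [3.141, -0.001, -0.48]
ft_force: [-4.4, -4.8, 13.7]
opening: 0.141
```

```bash
python3 -c "
from h import *
for k in range(2):
  s=state();print(s['t'],s['eef_pos'],s['tcp_rot'],s['ft_force'],s['moment'],s['opening']);snap('wrist','w7')
w=load('w7');g=cv2.cvtColor(w['p'],cv2.COLOR_RGB2GRAY)
# bar near-axis edges on upper part + housing far edge via line segments
L=cv2.createLineSegmentDetector().detect(g[150:262,190:370])[0].reshape(-1,4)+[190,150,190,150]
for l in L:
  if np.hypot(l[2]-l[0],l[3]-l[1])>22:
    P=plane(w,l.reshape(2,2),78);d=P[1]-P[0];print(l.round(),np.degrees(np.arctan2(d[1],d[0])).round(1))"
```

```text
12.75 [609.46875638 -12.91323163  67.29255217] [ 3.14127722e+00 -1.45462930e-03 -4.79817970e-01] [-4.44672765 -4.77791835 13.68289707] [-0.61669434  0.89381527  0.01519189] 0.14053443320692663
12.8 [609.45395651 -12.91766172  67.28860948] [ 3.14129715e+00 -1.42139717e-03 -4.79825413e-01] [-4.30432356 -3.17698231 13.32652543] [-0.62781666  0.88225157 -0.02108213] 0.14342674676665343
[289. 261. 291. 219.] -28.7
[266. 219. 266. 261.] 152.1
[189. 233. 202. 262.] 171.7
[365. 261. 330. 150.] -7.4
[296. 150. 195. 188.] 82.5
[324. 150. 190. 198.] 82.6
```

The bar is at -28.3° and the housing at -7.5°, so the dial is at click 4.04. I'll let it rise while still held, then open.

carry_out(
  moves=[
    {"dx": 0,"dy": 0,"dz": -0.001,"twist": 0},
    {"dx": 0,"dy": 0,"dz": -0.002,"twist": 0},
    {"dx": 0,"dy": 0,"dz": -0.003,"twist": 0},
    {"dx": 0,"dy": 0,"dz": -0.0035,"twist": 0},
    {"dx": 0,"dy": 0,"dz": -0.0035,"twist": 0},
  ],
)

```text
t: 13.35
eef_pos: [609.4, -12.9, 70.1]
tcp_rot: [3.141, -0.001, -0.48]
ft_force: [-0.7, -3.7, 5.1]
opening: 0.142
```

carry_out(
  moves=[
    {"dx": 0,"dy": 0,"dz": 0,"twist": 0},
    {"dx": 0,"dy": 0,"dz": 0,"twist": 0},
    {"dx": 0,"dy": 0,"dz": 0,"twist": 0},
    {"dx": 0,"dy": 0,"dz": 0,"twist": 0},
  ],
  grip=0.034,
)

```text
t: 13.75
eef_pos: [609.7, -12.3, 70.1]
tcp_rot: [-3.141, -0.001, -0.48]
ft_force: [0.0, -0.1, 6.2]
opening: 0.35
```

carry_out(
  moves=[
    {"dx": 0,"dy": 0,"dz": -0.005,"twist": 0},
    {"dx": 0,"dy": 0,"dz": -0.02,"twist": 0},
    {"dx": 0,"dy": 0,"dz": -0.05,"twist": 0},
    {"dx": 0,"dy": 0,"dz": -0.09,"twist": 0},
    {"dx": 0,"dy": 0,"dz": -0.1,"twist": 0},
  ],
)

```text
t: 14.25
eef_pos: [610.5, -12.4, 173.5]
tcp_rot: [-3.14, -0.005, -0.48]
ft_force: [-0.6, 0.1, 0.5]
opening: 0.357
```

carry_out(
  moves=[
    {"dx": 0,"dy": 0,"dz": 0,"twist": 0},
    {"dx": 0,"dy": 0,"dz": 0,"twist": 0},
    {"dx": 0,"dy": 0,"dz": 0,"twist": 0},
    {"dx": 0,"dy": 0,"dz": 0,"twist": 0},
  ],
)

```text
t: 14.65
eef_pos: [608.8, -12.2, 168.3]
tcp_rot: [3.141, 0.002, -0.48]
ft_force: [-0.4, -0.7, 0.5]
opening: 0.359
```

```bash
python3 m.py w8; python3 -c "
from h import *
w=load('w8');d=w['d'];g=cv2.cvtColor(w['p'],cv2.COLOR_RGB2GRAY)
cv2.imwrite('pics/w8c.png',cv2.resize(w['p'][140:280,200:360],(640,560),interpolation=cv2.INTER_CUBIC)[:,:,::-1])"
```

```text
14.7 [608.89241711 -12.23804515 168.53991536] [ 3.14101595e+00  1.66273596e-03 -4.79976621e-01] 1.9222217272432809 [-0.09134449  0.48300768  0.01338449] 0.3590986369418744
axis px [277.8188283  207.84662093]
bar ((606.42431640625, -11.48539924621582), (13.358100891113281, 55.97395324707031), 62.8548583984375) line -27.203323 [608.4543   -12.751332] 914
skirt ((607.0841674804688, -12.095041275024414), (68.81056213378906, 72.72710418701172), 71.61209869384766)
```

View pics/w8c.png

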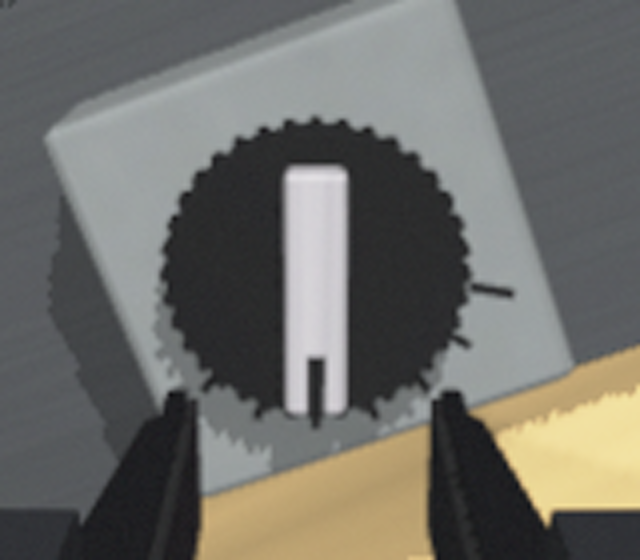

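The nose line at (316,390) meets the fifth tick from the longest (490,290), which is click 4. The bar is at -27.2° against -27.5° expected, the fingers are clear and the force is zero. Handing in.

```bash
python3 -c "
from cell import *
print(job_done()); print(state()['t'])"
```

```text
the job is handed in; nothing more can be done
None
the job is handed in; nothing more can be done
```

The fence adjuster is reset: the dial stands at click 4 and the job is handed in. The hand-in itself reports no verdict.

**What I did:** The dial started at click 2. I found its top by touch at z of about 70.4 mm and gripped the bar. I pushed down about 3.2 mm, with 13 to 14.6 N measured throughout. I wound it anticlockwise onto the springy stop, to about 4° below click 0, then turned it clockwise to click 4. It rose while still gripped; then I opened the fingers and lifted clear.

**Last checks:** In the final picture the nose lines up with the tick for click 4, and the bar measured -27.2° against -27.5° expected. The tool was clear of everything and the wrist force was about 0.5 N, within noise. The job took about 15 s of the 58 s allowed.

**Not confirmed or not clean:**
- **Dial fully up:** I didn't measure the press joint after letting go. The last force before lifting was 5 to 6 N, against about 4.5 N where the dial starts to sink, and I take it to have sprung up from there.
- **End stop:** I judged contact from the angle and a small rise in wrist moment (about 0.05 Nm), which is close to the noise.
- **Side load:** Sideways forces of up to about 8 N showed up while turning, from an axis offset of under 1 mm.
- **Refused calls:** Two move calls were refused for incomplete rows, and nothing moved.

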